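Set the tape length on a carton-taping dispenser

TASK

On the tape dispenser, turn only the outer ring of the two nested knobs clockwise until its pin bears lightly against the steel stop pin; do not force the stop, and leave the inner speed knob as it is set. Then, with the ring left against the stop, push the feed button fully down and let it come up again. Leave the other things on the bench undisturbed.

Things in the scene. Friction and masses are not known exactly. Their poses are not given: they have to be found in the camera images.
- dispenser: bench paper-tape dispenser fixed to the table: grey box 220 (x) x 360 (y) x 70 mm, flat top deck at 70 mm. Origin on its underside, below the knobs' common axis; x points from its front (robot side) to its rear, y to its left, z up. A paper tape roll stands half sunk at y = +130 mm (rising 50 mm above the deck).
- length_ring: OUTER of two concentric upright-axis knobs: black fluted ring 54 mm across, wall 5 to 40 mm above the deck, on a skirt 80 mm across, 5 mm thick. Origin on the axis at deck height, z up; its -x axis points at its pin. Friction 0.35 N m (7 N at the pin), stays where left. The stop lies 0.4 to 1.45 rad of turning clockwise (from above) of the pin, the way is free.
- ring_grip (a point): point on the common axis, 33 mm above the deck: the height for the middle of the finger pads when the ring is gripped from above. Fingertips 14 mm above the deck clear the pins (tops at 11 and 12 mm); pads wholly above 40 mm would hold the inner knob instead.
- ring_pin (a point): the ring's upright steel pin (10 mm across, top 11 mm above the deck), carried on an arm 52 mm from the axis; point on the pin's axis 6 mm above the deck
- stop: the length stop: a steel pin on a small clamp, fixed on the dial plate beside the ring. Origin on the knobs' axis at deck height; its own -x axis points at the stop pin. It is slight: it must not be loaded with more than 15 N by the ring's pin.
- stop_pin (a point): the stop's upright steel pin, 10 mm across, top 12 mm above the deck, 52 mm from the knobs' axis; point on the pin's axis 6 mm above the deck. When the ring's pin touches it the two pins' axes are 10 mm apart.
- speed_mark (a point): end of the white line on top of the INNER knob (tape speed): a smooth grey knob 40 mm across from 40 to 62 mm above the deck, on the same axis as the ring, easily turned (0.02 N m). Point 18 mm from the axis at the knob's top.
- feed_button_top (a point): centre of the top of the black round feed push button (30 mm across) in a grey housing on the deck, 35 mm to the front and 115 mm to the right of the knobs' axis. It is pressed straight down.
- feed_button (a joint): travel of the feed button: 0 up, 0.006 m fully down; a spring brings it back up, fully down takes 5 N
- deck_marker_mid (a point): felt marker lying on the dispenser's deck behind the knobs, 135 x 13 x 13 mm; bystander; point at its centre
- eraser_mid (a point): white eraser block on the deck's right rear, 45 x 20 x 13 mm; bystander; point at its centre
- marker_a_mid (a point): felt marker on the table, 135 x 13 x 13 mm; bystander; point at its centre
- tape_roll_mid (a point): roll of brown tape lying flat on the table, 90 mm across, 48 mm high; bystander; point at its centre
- bottle_mid (a point): clear bottle standing on the table, 64 mm across, 190 mm high; bystander; point at its centre
- small_carton_mid (a point): small brown carton on the table, 130 x 90 x 60 mm; bystander; point at its centre

How it is judged:
By the outcome, as a careful person would: the job done as asked, in the order asked, and still so for the second after the job is handed in, with the robot touching nothing.
It also fails if it takes over 51 s, if anything falls off the work surface, if the arm or the gripper's body presses on something with over 40 N, if the wrist force passes 120 N, or if a joint passes its speed limit or range.

ROBOT

A 6-joint arm with a two-finger parallel gripper is mounted at the origin on the work surface. World frame = base frame: x ahead of the robot, y to its left, z up, the work surface at z = 0. Lengths are in mm, angles in rad, forces in N, time in s.
With the tool pointing down it reaches from about 350 to 775 mm from the base axis. Payload 7.3 kg.
Tool frame: the origin (TCP) lies between the finger pads; the fingertips stand 25 mm ahead of it and the grasp point (between the pads) lies 6 mm ahead of it; z points along the fingers, y is the line along which they close (so a half turn about z gives the same grasp; the last joint's range is limited). The gripper opens to 92 mm and grips with 3 to 60 N. Pads are 19 mm wide; open, the fingers measure 130 mm over their backs; the gripper's body (75 mm by 190 mm) begins 47 mm behind the grasp point.
Start: joints at [-0.146, 0.342, 1.524, -0, 1.275, -0.146], TCP at [525.017, 0.02, 251.741] pointing down, gripper open.
Joint ranges: [-2.53, 2.53], [-0.77, 2.02], [0.04, 2.7], [-1, 4.14], [0.28, 2.66], [-3.11, 3.11]. Speed limits (rad/s): [2.57, 2.57, 3.14, 3.14, 3.14, 3.14].

INTERFACE

Orientations are given as [roll, pitch, yaw] about the fixed x, y, z axes, in that order (R = Rz(yaw) Ry(pitch) Rx(roll)).
In Python, from plant import bot gives the robot as it stands.
- The arm moves only by the tool play_rows, never from a script. Its argument "commands" is a list of rows, each an object of numbers: "x", "y", "z": the shift along the tool's x, y, z in m; "twist": the turn about the tool's z in degrees. In form: [{"x": .., "y": .., "z": .., "twist": ..}, ...]. A call has exactly 8 rows; each row is the pose to reach, as a shift and turn from the pose commanded when the call began, along the tool's axes at that moment; what a row does not reach only later rows make up. A row lasts 1/10 s, in which the tool goes at most 50 mm and 8.59 degrees, less where a joint would pass 70% of its speed; a pose out of reach is approached as far as the arm can. A call with a gripper value outside its range is refused whole. "jaw" is the closure, from 0 (fully open) to 1 (shut), set as the call begins (left out, the last holds). The fingers move at their own pace and stop on an object; the grip force is fixed at half the most. Time passes only in rows, so rows that repeat a pose let the fingers close, or fill a call up. It gives the time, the measured TCP pose, the force, the opening and the grip force at its end, in the units of the state.
- bot.get_obs(): the state, without advancing time (a new reading comes with each control period).
- bot.capture(name): name is "scene" or "side" or "wrist"; returns a dict with "pixels" (480x640x3 uint8, red, green, blue), "fx", "fy", "cx", "cy" (pixels), "k1" (the pictures are not rectified: a ray, as slopes to the right and down, at radius r is drawn at 1 + k1 r^2 times it, then the intrinsics apply), "eye" and "rotation" of the camera in the world. Camera axes: x right, y down, z forward; pixel columns grow to the right and rows downward; lengths in mm; the calibration is good to about 2 mm. A picture is of the moment at which its call begins. There is no depth.
- bot.close_job(): hands the job in; it is judged then, once.
The state is a dict: "time": time; "joint_positions": joint angles; "dq": joint speeds; "tau": joint torques, N m; "tool_pos": TCP position; "tcp_rot": TCP orientation; "contact_force": force on the tool from outside, world axes, zero at the start; "moment": the same for the moment, N m; "grip_width": finger opening in mm; "finger_force": force on a finger pad.
Only numpy, scipy, OpenCV 4.12 (cv2) and the standard library are available. Lean on these libraries where they do the work, as an engineer would, in place of code of your own. Each camera call takes 0.05 s, during which the arm holds its last target. There are 200 camera calls.

## Working session

There is one attempt and no reset: what is moved stays moved. The work goes in short steps, Python scripts to look and compute and a tool call to move; the robot and the scene stay as the last step left them, time stands still between calls to the robot, and variables do not carry over. Pictures are saved under pics/ and viewed, at most 10 in all, crops included, and the job is handed in when it is done.

Besides the shell and the picture viewer there is one more tool, called after "Request:" as name(argument=value, ...), one argument or row to a line, values as JSON. play_rows: Moves the arm, as the interface text tells. Its arguments: {"type":"object","properties":{"commands":{"type":"array"},"jaw":{"type":"number"}},"required":["commands"]}

```bash
mkdir -p pics; cat > h.py <<'E'
import numpy as np, cv2, json, pickle
from plant import bot
def cap(n,tag):
    c=bot.capture(n); cv2.imwrite(f'pics/{tag}.png',c['pixels'][:,:,::-1]); pickle.dump(c,open(f'pics/{tag}.pkl','wb')); return c
def load(tag): return pickle.load(open(f'pics/{tag}.pkl','rb'))
def ray(c,u,v):
    K=np.array([[c['fx'],0,c['cx']],[0,c['fy'],c['cy']],[0,0,1.]])
    p=cv2.undistortPoints(np.array([[[u,v]]],float),K,np.array([c['k1'],0,0,0,0.]))[0,0]
    d=np.array(c['rotation'])@np.array([p[0],p[1],1]); return np.array(c['eye']),d
def onz(c,u,v,z):
    e,d=ray(c,u,v); return e+d*(z-e[2])/d[2]
def proj(c,P):
    q=np.array(c['rotation']).T@(np.array(P,float)-c['eye']); s=q[:2]/q[2]; s=s*(1+c['k1']*(s@s)); return np.array([c['fx']*s[0]+c['cx'],c['fy']*s[1]+c['cy']])
E
python3 - <<'E'
from h import *
o=bot.get_obs(); print({k:np.round(v,3) for k,v in o.items()})
cs={}
for n in ['scene','side','wrist']:
    c=cap(n,n+'0'); print(n,c['fx'],c['k1'],np.round(c['eye']),np.round(c['rotation'],2).tolist())
E
```

```text
{'time': np.float64(0.0), 'joint_positions': array([-0.146,  0.343,  1.525, -0.   ,  1.275, -0.146]), 'dq': array([-0.   , -0.002, -0.   , -0.001,  0.001,  0.001]), 'tau': array([ 1.0000e-03, -4.3125e+01, -2.4422e+01,  7.2000e-02,  5.6000e-02,
       -0.0000e+00]), 'tool_pos': array([5.24625e+02, 5.60000e-02, 2.51042e+02]), 'tcp_rot': array([-3.14 , -0.   ,  1.571]), 'contact_force': array([ 0.358, -0.08 , -0.181]), 'moment': array([ 0.002, -0.045, -0.017]), 'finger_force': np.float64(0.0), 'grip_width': np.float64(91.586)}
scene 558.2591343972449 -0.06323682803138334 [1048.  769.  954.] [-2.33, 0.01, 2.53]
side 508.1644368494508 -0.12019446100926173 [ 437. -810.  988.] [-2.39, 0.02, -0.15]
wrist 404.0415734619166 0.007710267892423864 [525.  70. 382.] [2.88, 0.0, 0.0]
```

View pics/scene0.png

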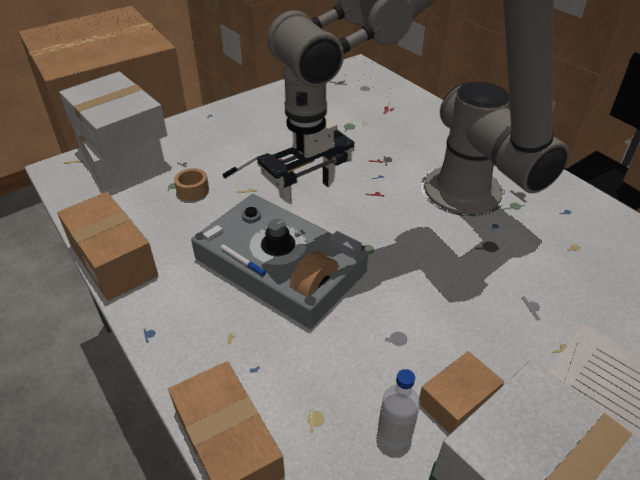

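View pics/wrist0.png

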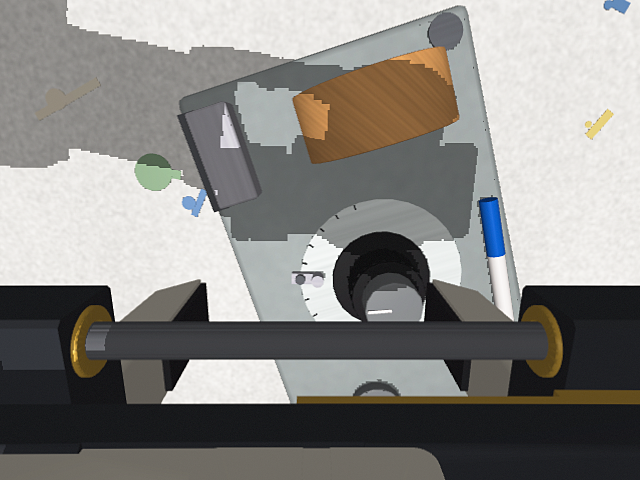

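```bash
sed -i "s/np.array(c\['rotation'\])/cv2.Rodrigues(np.array(c['rotation'],float))[0]/g" h.py
python3 - <<'E'
from h import *
c=load('wrist0')['pixels'][190:340,260:480,::-1]
a=cv2.resize(c,None,fx=3.6,fy=3.6,interpolation=cv2.INTER_CUBIC)
cv2.imwrite('pics/cropA.png',a[:,:800])
c=load('side0')
R=cv2.Rodrigues(np.array(load('wrist0')['rotation']))[0];print(R.round(3))
E
```

```text
[[ 1.     0.001  0.   ]
 [ 0.001 -0.965 -0.263]
 [-0.     0.263 -0.965]]
```

View pics/cropA.png

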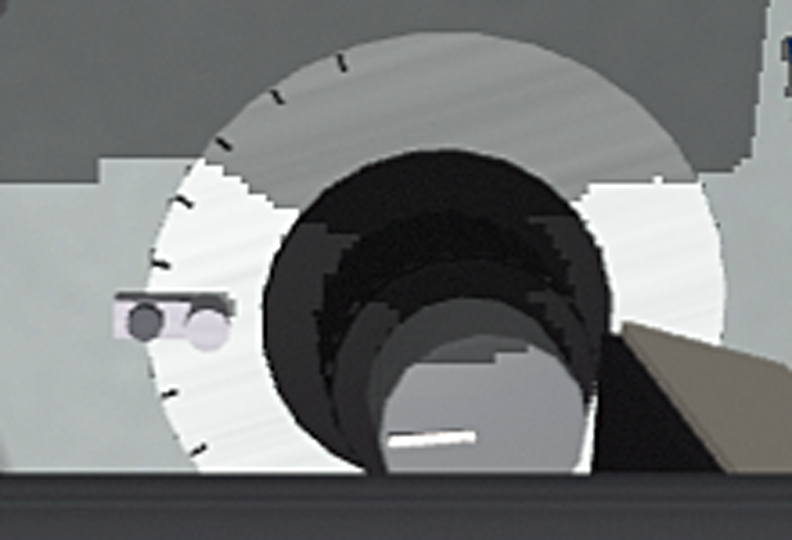

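View pics/side0.png

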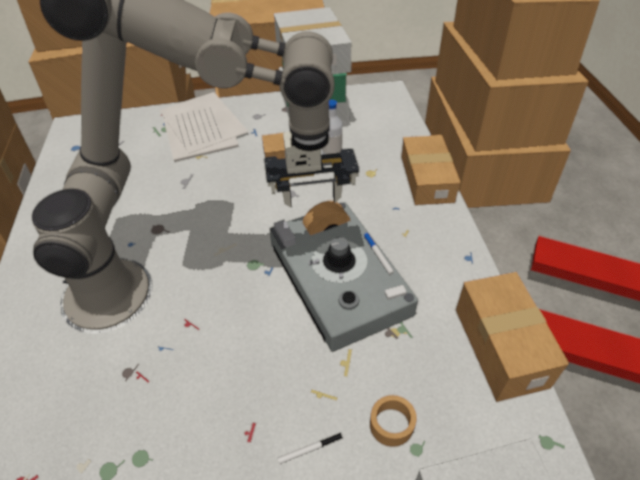

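```bash
python3 - <<'E'
from h import *
c=load('wrist0')
f=lambda x,y:(x/3.6+260,y/3.6+190)
P=np.array([onz(c,*f(*p),70.5)[:2] for p in [(205,160),(455,32),(695,180),(723,290),(205,470),(160,240)]])
s=np.linalg.lstsq(np.c_[2*P,np.ones(len(P))],(P**2).sum(1),rcond=None)[0]
print('dial',s[:2],np.sqrt(s[2]+s[:2]@s[:2]), np.linalg.norm(P-s[:2],axis=1))
P=np.array([onz(c,*f(*p),75)[:2] for p in [(448,150),(263,320),(340,190),(610,310),(575,210),(300,430)]])
s=np.linalg.lstsq(np.c_[2*P,np.ones(len(P))],(P**2).sum(1),rcond=None)[0]
print('skirt',s[:2],np.sqrt(s[2]+s[:2]@s[:2]))
t=onz(c,*f(208,330),82); print('stop',t,np.linalg.norm(t[:2]-s[:2]),np.degrees(np.arctan2(*(t[:2]-s[:2])[::-1])))
# scene edge front edge of deck (z=70): wrist left edge px
a,b=onz(c,182,105,70),onz(c,283,375,70);print('front edge',a,b,np.degrees(np.arctan2(*(a-b)[:2][::-1])))
print('button',onz(c,377,392,90), onz(load('side0'),348,297,90), onz(load('scene0'),251,212,90))
print('knobtop',onz(load('side0'),339,244,132), onz(load('scene0'),276,226,132))
s=load('side0');cv2.imwrite('pics/cropS.png',cv2.resize(s['pixels'][200:350,260:430,::-1],None,fx=4,fy=4,interpolation=cv2.INTER_CUBIC))
E
```

```text
dial [578.06377924 -46.6300561 ] 64.94132924040059 [64.23242255 65.38866194 64.68437436 65.00529692 65.00706073 65.32305401]
skirt [577.55255    -46.62389388] 39.34669180382014
stop [526.10714823 -45.48934866  82.        ] 51.457910526771144 178.73663893989936
front edge [426.40397941  87.77557302  70.        ] [ 495.76283242 -137.63495123   70.        ] 107.10313964410632
button [ 575.64634674 -140.34530113   90.        ] [ 623.78404297 -157.03507689   90.        ] [5433.67721189 1279.14614284   90.        ]
knobtop [607.3180696  -38.66294223 132.        ] [6246.80942714 1555.07933509  132.        ]
```

View pics/cropS.png

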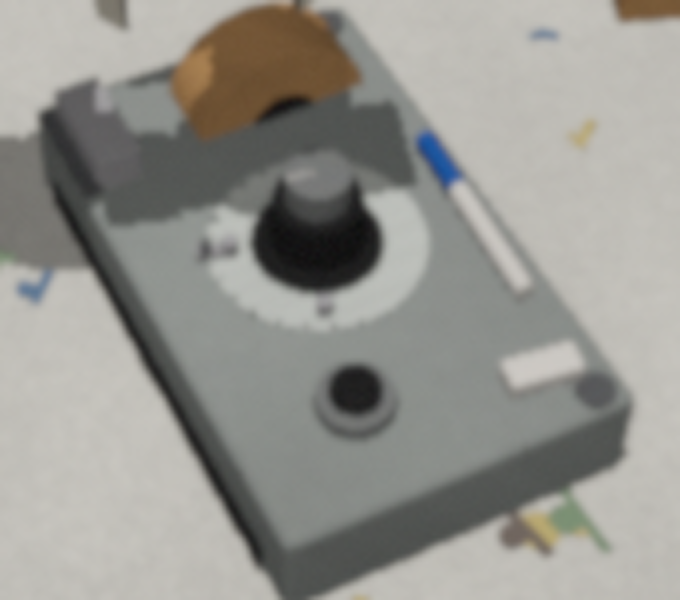

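```bash
python3 - <<'E'
s=open('h.py').read()
s=s.replace("cv2.Rodrigues(np.array(c['rotation'],float))[0]","Rotation.from_euler('xyz',c['rotation']).as_matrix()")
open('h.py','w').write("from scipy.spatial.transform import Rotation\n"+s)
E
python3 - <<'E'
from h import *
c=load('side0'); g=lambda x,y:(260+x/4-.4,200+y/4-.4)
A=np.array([577.7,-46.6])
for n,p,z in [('pin',(325,308),81),('stop',(231,247),82),('btn',(355,388),90),('btn',(355,388),100),('knob',(318,181),132)]:
    t=onz(c,*g(*p),z)[:2];d=t-A;print(n,z,t,np.linalg.norm(d),np.degrees(np.arctan2(d[1],d[0])))
e=onz(c,*g(45,115),70);f=onz(c,*g(285,548),70);print(np.degrees(np.arctan2(*(e-f)[:2][::-1])))
print('scene',onz(load('scene0'),251,212,90), onz(load('scene0'),276,226,132))
E
```

```text
pin 81 [ 572.5425463  -104.07225882] 57.703204957380976 -95.12788137977554
stop 82 [526.28285174 -51.39279027] 51.640042349969754 -174.6746280463043
btn 90 [ 577.63416926 -168.3388815 ] 121.73889929705906 -90.03098289619832
btn 100 [ 576.06708951 -175.48211993] 128.89246384139602 -90.7258871439987
knob 132 [576.98265607 -52.99130969] 6.431440106318677 -96.40392800033143
106.33160515588536
scene [ 578.28829855 -161.05207902   90.        ] [580.54298834 -41.5152712  132.        ]
```

Request:
play_rows(
  commands=[
    {"x":-0.03,"y":0.015},
    {"x":-0.07,"y":0.03},
    {"x":-0.1,"y":0.045},
    {"x":-0.12,"y":0.052},
    {"x":-0.12,"y":0.052},
    {"x":-0.12,"y":0.052},
    {"x":-0.12,"y":0.052},
    {"x":-0.12,"y":0.052},
  ],
)

```text
invalid input at $.commands[0]: expected keys x, y, z, twist
```

```bash
python3 - <<'E'
from h import *
c=cap('wrist','wrist1'); print(bot.get_obs()['tool_pos'],c['eye'],c['rotation'])
A=np.array([577.7,-46.6]);u,v=proj(c,[*A,75]).astype(int);print(u,v)
x0,y0=max(u-110,0),max(v-90,0)
print(x0,y0)
cv2.imwrite('pics/cropB.png',cv2.resize(c['pixels'][y0:y0+250,x0:x0+260,::-1],None,fx=2.4,fy=2.4,interpolation=cv2.INTER_CUBIC)[:600])
E
```

```text
[5.24786076e+02 3.70086680e-02 2.51323611e+02] [524.69996969  70.00605174 382.23387871] [2.87543290e+00 1.41210764e-03 1.75526888e-04]
382 279
272 189
```

View pics/cropB.png

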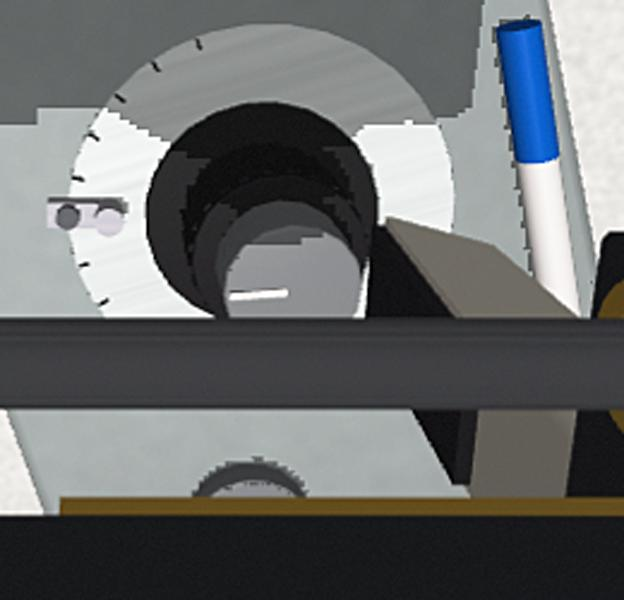

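The move was refused, so this is the old view: stop pin near crop (109,220), ring pin hidden behind the gripper bar. I'll give all the keys.

Request:
play_rows(
  commands=[
    {"x":-0.03,"y":0.015,"z":0,"twist":0},
    {"x":-0.07,"y":0.03,"z":0,"twist":0},
    {"x":-0.1,"y":0.045,"z":0,"twist":0},
    {"x":-0.12,"y":0.052,"z":0,"twist":0},
    {"x":-0.12,"y":0.052,"z":0,"twist":0},
    {"x":-0.12,"y":0.052,"z":0,"twist":0},
    {"x":-0.12,"y":0.052,"z":0,"twist":0},
    {"x":-0.12,"y":0.052,"z":0,"twist":0},
  ],
)

```text
time: 1.0
tool_pos: [576.8, -118.9, 252.0]
tcp_rot: [3.141, -0.0, 1.572]
contact_force: [0.3, -0.5, 0.1]
grip_width: 91.6
finger_force: 0.0
```

```bash
python3 - <<'E'
from h import *
c=cap('wrist','wrist1'); print(bot.get_obs()['tool_pos'],c['eye'],c['rotation'])
A=np.array([577.7,-46.6]);u,v=proj(c,[*A,75]).astype(int);print(u,v)
x0,y0=max(u-110,0),max(v-90,0)
print(x0,y0)
cv2.imwrite('pics/cropB.png',cv2.resize(c['pixels'][y0:y0+250,x0:x0+260,::-1],None,fx=2.4,fy=2.4,interpolation=cv2.INTER_CUBIC)[:600])
E
```

```text
[ 576.85518097 -118.95029129  252.0045535 ] [576.49820467 -48.92786528 382.97195611] [2.87543138e+00 1.77489928e-04 1.45565254e-03]
317 127
207 37
```

View pics/cropB.png

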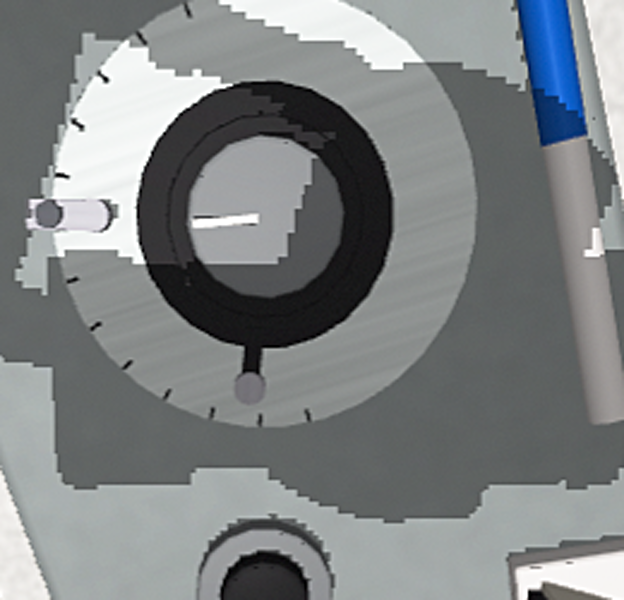

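```bash
python3 - <<'E'
from h import *
c=load('wrist1'); f=lambda x,y:(x/2.4+207-.3,y/2.4+37-.3)
def circ(pts,z):
    P=np.array([onz(c,*f(*p),z)[:2] for p in pts]); s=np.linalg.lstsq(np.c_[2*P,np.ones(len(P))],(P**2).sum(1),rcond=None)[0]
    return s[:2],np.sqrt(s[2]+s[:2]@s[:2])
print('knob',circ([(188,216),(344,216),(266,135),(266,298)],132))
S=circ([(137,214),(393,214),(265,80),(265,348)],75);print('skirt',S)
print('dial',circ([(55,214),(477,205),(265,428),(440,85),(125,365)],70.5))
A=np.array(S[0])
for n,p,z in [('pin',(249,387),81),('stop',(95,215),82),('btn',(265,590),90),('mark',(191,223),132)]:
    t=onz(c,*f(*p),z)[:2];d=t-A;print(n,t,np.linalg.norm(d),np.degrees(np.arctan2(d[1],d[0])))
E
```

```text
knob (array([577.29597658, -47.33810061]), np.float64(19.473509202192357))
skirt (array([577.17080464, -47.13367135]), np.float64(39.23302616067906))
dial (array([577.73480648, -47.5863377 ]), np.float64(65.0616998675555))
pin [572.24761771 -97.95806041] 51.0622785683239 -95.53278677335565
stop [526.42104683 -46.17158527] 50.75887633786909 178.91394812309693
btn [ 577.38283978 -162.39363733] 115.26016101460193 -89.89459735472742
mark [558.59269112 -48.50032495] 18.62831296258504 -175.7927539260211
```

Request:
play_rows(
  commands=[
    {"x":0.02,"y":0,"z":0.01,"twist":-8},
    {"x":0.04,"y":0,"z":0.03,"twist":-16},
    {"x":0.06,"y":0,"z":0.05,"twist":-24},
    {"x":0.072,"y":0,"z":0.07,"twist":-32},
    {"x":0.072,"y":0,"z":0.08,"twist":-40},
    {"x":0.072,"y":0,"z":0.08,"twist":-45},
    {"x":0.072,"y":0,"z":0.08,"twist":-45},
    {"x":0.072,"y":0,"z":0.08,"twist":-45},
  ],
)

```text
time: 1.85
tool_pos: [577.1, -47.6, 172.2]
tcp_rot: [3.141, 0.001, 2.354]
contact_force: [-0.3, 0.8, 0.6]
grip_width: 92.0
finger_force: 0.0
```

```bash
python3 - <<'E'
from h import *
for i in range(1):
    c=cap('wrist','wrist2'); o=bot.get_obs(); print(o['tool_pos'],o['tcp_rot'],o['joint_positions'],o['contact_force'],o['moment'])
R=Rotation.from_euler('xyz',o['tcp_rot']).as_matrix()
print('shift tool',R.T@(np.array([577.4,-47.3,110])-o['tool_pos']))
E
```

```text
[577.18089213 -47.75512686 172.21814194] [3.14104115e+00 7.81321914e-04 2.35429757e+00] [-2.14873544e-01  5.10581821e-01  1.48631738e+00  4.43507343e-05
  1.14373795e+00 -9.98393352e-01] [-0.06698998 -0.07247135  0.35295121] [ 0.01667244 -0.0365081   0.02278713]
shift tool [ 0.21640704  0.44212529 62.21824514]
```

Centred within half a millimetre. Descend, then close.

Request:
play_rows(
  commands=[
    {"x":0,"y":0,"z":0.015,"twist":0},
    {"x":0,"y":0,"z":0.03,"twist":0},
    {"x":0,"y":0,"z":0.045,"twist":0},
    {"x":0,"y":0,"z":0.055,"twist":0},
    {"x":0,"y":0,"z":0.061,"twist":0},
    {"x":0,"y":0,"z":0.061,"twist":0},
    {"x":0,"y":0,"z":0.061,"twist":0},
    {"x":0,"y":0,"z":0.061,"twist":0},
  ],
)

```text
time: 2.7
tool_pos: [577.5, -48.1, 111.5]
tcp_rot: [3.141, 0.001, 2.356]
contact_force: [0.2, 0.2, 0.5]
grip_width: 92.0
finger_force: 0.0
```

Request:
play_rows(
  commands=[
    {"x":0,"y":0,"z":0,"twist":0},
    {"x":0,"y":0,"z":0,"twist":0},
    {"x":0,"y":0,"z":0,"twist":0},
    {"x":0,"y":0,"z":0,"twist":0},
    {"x":0,"y":0,"z":0,"twist":0},
    {"x":0,"y":0,"z":0,"twist":0},
    {"x":0,"y":0,"z":0,"twist":0},
    {"x":0,"y":0,"z":0,"twist":0},
  ],
  jaw=1,
)

```text
time: 3.5
tool_pos: [577.8, -47.2, 110.9]
tcp_rot: [3.14, 0.001, 2.356]
contact_force: [3.1, 3.2, -0.2]
grip_width: 53.2
finger_force: 30.0
```

```bash
cat > st.py <<'E'
from h import *
o=bot.get_obs()
for k in ['time','tool_pos','tcp_rot','contact_force','moment','grip_width','finger_force']: print(k,np.round(o[k],3))
E
python3 st.py
```

```text
time 3.5
tool_pos [577.779 -47.247 110.88 ]
tcp_rot [3.140e+00 1.000e-03 2.356e+00]
contact_force [ 3.084  3.151 -0.167]
moment [ 0.603 -0.455  0.018]
grip_width 53.161
finger_force 29.992
```

Request:
play_rows(
  commands=[
    {"x":0,"y":0,"z":0,"twist":2},
    {"x":0,"y":0,"z":0,"twist":5},
    {"x":0,"y":0,"z":0,"twist":10},
    {"x":0,"y":0,"z":0,"twist":15},
    {"x":0,"y":0,"z":0,"twist":20},
    {"x":0,"y":0,"z":0,"twist":25},
    {"x":0,"y":0,"z":0,"twist":29},
    {"x":0,"y":0,"z":0,"twist":30},
  ],
)

```text
time: 4.3
tool_pos: [577.4, -47.5, 110.9]
tcp_rot: [3.141, -0.0, 1.832]
contact_force: [3.3, 3.8, 0.8]
grip_width: 53.2
finger_force: 30.0
```

```bash
python3 st.py; python3 -c "
from h import *
c=cap('wrist','wrist3')"
```

```text
time 4.3
tool_pos [577.409 -47.462 110.885]
tcp_rot [ 3.141 -0.     1.832]
contact_force [3.268 3.83  0.776]
moment [ 0.5   -0.203  0.334]
grip_width 53.22
finger_force 29.993
```

View pics/wrist3.png

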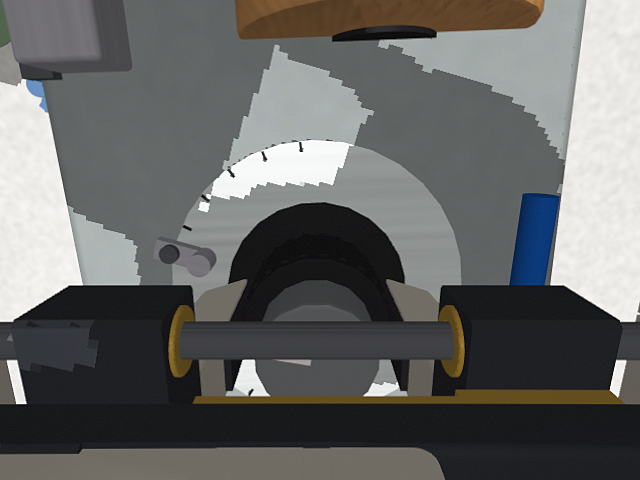

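Request:
play_rows(
  commands=[
    {"x":0,"y":0,"z":0,"twist":4},
    {"x":0,"y":0,"z":0,"twist":10},
    {"x":0,"y":0,"z":0,"twist":16},
    {"x":0,"y":0,"z":0,"twist":22},
    {"x":0,"y":0,"z":0,"twist":27},
    {"x":0,"y":0,"z":0,"twist":31},
    {"x":0,"y":0,"z":0,"twist":33},
    {"x":0,"y":0,"z":0,"twist":34},
  ],
)

```text
time: 5.15
tool_pos: [576.9, -47.4, 110.9]
tcp_rot: [-3.141, -0.001, 1.24]
contact_force: [0.7, 4.8, 3.0]
grip_width: 52.9
finger_force: 30.0
```

```bash
python3 st.py; python3 - <<'E'
from h import *
c=cap('wrist','wrist4'); 
for r,a,z in [(52,-181.1,82),(52,-95.5-63.5,81)]:
    print(proj(c,[577.4+r*np.cos(np.radians(a)),-47.3+r*np.sin(np.radians(a)),z]))
E
```

```text
time 5.15
tool_pos [576.906 -47.442 110.905]
tcp_rot [-3.141e+00 -1.000e-03  1.240e+00]
contact_force [0.658 4.779 3.027]
moment [0.921 0.15  0.372]
grip_width 52.91
finger_force 29.995
[203.89931159 333.26793648]
[228.66975697 367.23879891]
```

Request:
play_rows(
  commands=[
    {"x":0,"y":0,"z":0,"twist":1},
    {"x":0,"y":0,"z":0,"twist":2},
    {"x":0,"y":0,"z":0,"twist":3},
    {"x":0,"y":0,"z":0,"twist":4},
    {"x":0,"y":0,"z":0,"twist":5},
    {"x":0,"y":0,"z":0,"twist":6},
    {"x":0,"y":0,"z":0,"twist":6.5},
    {"x":0,"y":0,"z":0,"twist":7},
  ],
)

```text
time: 6.0
tool_pos: [576.8, -47.4, 110.9]
tcp_rot: [-3.141, -0.001, 1.118]
contact_force: [0.4, 5.4, 3.3]
grip_width: 53.4
finger_force: 30.0
```

```bash
python3 st.py
```

```text
time 6.0
tool_pos [576.789 -47.402 110.862]
tcp_rot [-3.141e+00 -1.000e-03  1.118e+00]
contact_force [0.417 5.435 3.265]
moment [1.027 0.233 0.399]
grip_width 53.39
finger_force 29.995
```

Request:
play_rows(
  commands=[
    {"x":0,"y":0,"z":0,"twist":0.2},
    {"x":0,"y":0,"z":0,"twist":0.4},
    {"x":0,"y":0,"z":0,"twist":0.6},
    {"x":0,"y":0,"z":0,"twist":0.8},
    {"x":0,"y":0,"z":0,"twist":1},
    {"x":0,"y":0,"z":0,"twist":1},
    {"x":0,"y":0,"z":0,"twist":1},
    {"x":0,"y":0,"z":0,"twist":1},
  ],
)

```text
time: 6.8
tool_pos: [576.8, -47.4, 110.9]
tcp_rot: [-3.141, -0.001, 1.101]
contact_force: [-0.5, 5.6, 3.1]
grip_width: 53.6
finger_force: 30.0
```

```bash
python3 st.py
```

```text
time 6.8
tool_pos [576.774 -47.387 110.863]
tcp_rot [-3.141e+00 -1.000e-03  1.101e+00]
contact_force [-0.522  5.573  3.083]
moment [0.987 0.219 0.368]
grip_width 53.578
finger_force 29.995
```

Request:
play_rows(
  commands=[
    {"x":0,"y":0,"z":0,"twist":0.2},
    {"x":0,"y":0,"z":0,"twist":0.4},
    {"x":0,"y":0,"z":0,"twist":0.6},
    {"x":0,"y":0,"z":0,"twist":0.8},
    {"x":0,"y":0,"z":0,"twist":1},
    {"x":0,"y":0,"z":0,"twist":1},
    {"x":0,"y":0,"z":0,"twist":1},
    {"x":0,"y":0,"z":0,"twist":1},
  ],
)

```text
time: 7.6
tool_pos: [576.8, -47.4, 110.9]
tcp_rot: [-3.141, -0.001, 1.084]
contact_force: [-0.3, 5.6, 2.9]
grip_width: 53.3
finger_force: 30.0
```

```bash
python3 st.py
```

```text
time 7.6
tool_pos [576.77  -47.383 110.862]
tcp_rot [-3.141e+00 -1.000e-03  1.084e+00]
contact_force [-0.343  5.558  2.85 ]
moment [1.012 0.258 0.261]
grip_width 53.31
finger_force 29.995
```

```bash
cat > av.py <<'E'
from h import *
M=[];F=[]
for i in range(6):
    bot.capture('wrist'); o=bot.get_obs(); M.append(o['moment'][2]); F.append(o['contact_force'])
print(o['time'],'mz',np.round(M,3),np.mean(M).round(3),'F',np.mean(F,0).round(2),'yaw',np.degrees(o['tcp_rot'][2]).round(2),o['tool_pos'].round(2))
E
python3 av.py
```

```text
7.9 mz [0.313 0.313 0.28  0.285 0.304 0.291] 0.298 F [0.25 5.65 3.15] yaw 62.09 [576.77 -47.38 110.88]
```

Request:
play_rows(
  commands=[
    {"x":0,"y":0,"z":0,"twist":0.1},
    {"x":0,"y":0,"z":0,"twist":0.2},
    {"x":0,"y":0,"z":0,"twist":0.3},
    {"x":0,"y":0,"z":0,"twist":0.4},
    {"x":0,"y":0,"z":0,"twist":0.5},
    {"x":0,"y":0,"z":0,"twist":0.6},
    {"x":0,"y":0,"z":0,"twist":0.6},
    {"x":0,"y":0,"z":0,"twist":0.6},
  ],
)

```text
time: 8.7
tool_pos: [576.8, -47.4, 110.9]
tcp_rot: [-3.141, -0.001, 1.073]
contact_force: [-0.2, 4.7, 2.6]
grip_width: 53.4
finger_force: 30.0
```

```bash
python3 av.py
```

```text
9.0 mz [0.286 0.347 0.292 0.331 0.348 0.301] 0.318 F [0.12 5.88 2.96] yaw 61.49 [576.77 -47.38 110.86]
```

Request:
play_rows(
  commands=[
    {"x":0,"y":0,"z":0,"twist":0.1},
    {"x":0,"y":0,"z":0,"twist":0.2},
    {"x":0,"y":0,"z":0,"twist":0.3},
    {"x":0,"y":0,"z":0,"twist":0.4},
    {"x":0,"y":0,"z":0,"twist":0.5},
    {"x":0,"y":0,"z":0,"twist":0.6},
    {"x":0,"y":0,"z":0,"twist":0.6},
    {"x":0,"y":0,"z":0,"twist":0.6},
  ],
)

```text
time: 9.8
tool_pos: [576.7, -47.4, 110.9]
tcp_rot: [-3.141, -0.001, 1.063]
contact_force: [0.0, 5.0, 3.1]
grip_width: 53.6
finger_force: 30.0
```

```bash
python3 av.py
```

```text
10.1 mz [0.239 0.259 0.309 0.36  0.274 0.314] 0.292 F [-0.02  5.49  3.04] yaw 60.89 [576.73 -47.38 110.84]
```

Request:
play_rows(
  commands=[
    {"x":0,"y":0,"z":0,"twist":0.1},
    {"x":0,"y":0,"z":0,"twist":0.2},
    {"x":0,"y":0,"z":0,"twist":0.3},
    {"x":0,"y":0,"z":0,"twist":0.4},
    {"x":0,"y":0,"z":0,"twist":0.5},
    {"x":0,"y":0,"z":0,"twist":0.5},
    {"x":0,"y":0,"z":0,"twist":0.5},
    {"x":0,"y":0,"z":0,"twist":0.5},
  ],
)

```text
time: 10.9
tool_pos: [576.8, -47.4, 110.9]
tcp_rot: [-3.141, -0.001, 1.054]
contact_force: [-0.4, 5.7, 3.1]
grip_width: 53.4
finger_force: 30.0
```

```bash
python3 av.py
```

```text
11.2 mz [0.293 0.321 0.295 0.278 0.282 0.267] 0.289 F [-0.    5.62  3.19] yaw 60.39 [576.75 -47.36 110.86]
```

Request:
play_rows(
  commands=[
    {"x":0,"y":0,"z":0,"twist":0.1},
    {"x":0,"y":0,"z":0,"twist":0.2},
    {"x":0,"y":0,"z":0,"twist":0.3},
    {"x":0,"y":0,"z":0,"twist":0.4},
    {"x":0,"y":0,"z":0,"twist":0.5},
    {"x":0,"y":0,"z":0,"twist":0.5},
    {"x":0,"y":0,"z":0,"twist":0.5},
    {"x":0,"y":0,"z":0,"twist":0.5},
  ],
)

```text
time: 12.0
tool_pos: [576.7, -47.4, 110.9]
tcp_rot: [-3.141, -0.001, 1.045]
contact_force: [0.5, 5.8, 2.9]
grip_width: 53.2
finger_force: 30.0
```

```bash
python3 av.py
```

```text
12.3 mz [0.328 0.328 0.337 0.363 0.345 0.333] 0.339 F [-0.3   5.55  3.25] yaw 59.89 [576.74 -47.4  110.85]
```

Request:
play_rows(
  commands=[
    {"x":0,"y":0,"z":0,"twist":0.1},
    {"x":0,"y":0,"z":0,"twist":0.2},
    {"x":0,"y":0,"z":0,"twist":0.3},
    {"x":0,"y":0,"z":0,"twist":0.4},
    {"x":0,"y":0,"z":0,"twist":0.4},
    {"x":0,"y":0,"z":0,"twist":0.4},
    {"x":0,"y":0,"z":0,"twist":0.4},
    {"x":0,"y":0,"z":0,"twist":0.4},
  ],
)

```text
time: 13.1
tool_pos: [576.7, -47.4, 110.9]
tcp_rot: [-3.141, -0.0, 1.039]
contact_force: [-0.1, 5.5, 2.6]
grip_width: 53.5
finger_force: 30.0
```

```bash
python3 av.py
```

```text
13.4 mz [0.573 0.553 0.558 0.598 0.6   0.513] 0.566 F [0.21 5.64 3.34] yaw 59.52 [576.71 -47.39 110.86]
```

Request:
play_rows(
  commands=[
    {"x":0,"y":0,"z":0,"twist":0},
    {"x":0,"y":0,"z":0,"twist":0},
    {"x":0,"y":0,"z":0,"twist":0},
    {"x":0,"y":0,"z":0,"twist":0},
    {"x":0,"y":0,"z":0,"twist":0},
    {"x":0,"y":0,"z":0,"twist":0},
    {"x":0,"y":0,"z":0,"twist":0},
    {"x":0,"y":0,"z":0,"twist":0},
  ],
  jaw=0,
)

```text
time: 14.2
tool_pos: [577.0, -48.0, 110.7]
tcp_rot: [3.141, -0.0, 1.037]
contact_force: [0.7, -0.2, -0.9]
grip_width: 91.9
finger_force: 0.0
```

Request:
play_rows(
  commands=[
    {"x":0,"y":0,"z":-0.01,"twist":0},
    {"x":0,"y":0,"z":-0.03,"twist":0},
    {"x":0,"y":0,"z":-0.055,"twist":0},
    {"x":0,"y":0,"z":-0.08,"twist":0},
    {"x":0,"y":0,"z":-0.11,"twist":0},
    {"x":0,"y":0,"z":-0.13,"twist":0},
    {"x":0,"y":0,"z":-0.14,"twist":0},
    {"x":0,"y":0,"z":-0.14,"twist":0},
  ],
)

```text
time: 15.0
tool_pos: [577.5, -48.1, 252.4]
tcp_rot: [3.139, -0.001, 1.037]
contact_force: [0.1, 0.1, 0.1]
grip_width: 91.9
finger_force: 0.0
```

```bash
python3 - <<'E'
from h import *
o=bot.get_obs(); print(o['tool_pos'],o['tcp_rot'],o['time'],o['grip_width'])
R=Rotation.from_euler('xyz',o['tcp_rot']).as_matrix()
print('to view',R.T@(np.array([577.4,-160,251])-o['tool_pos']),'twist',np.degrees(o['tcp_rot'][2])-90)
E
```

```text
[577.52712237 -48.07781451 252.42638344] [ 3.13850117e+00 -1.00747389e-03  1.03680102e+00] 15.0 91.94057984083055
to view [-96.40651729  56.85195398   1.50502093] twist -30.595677308305312
```

Request:
play_rows(
  commands=[
    {"x":-0.02,"y":0.012,"z":0,"twist":-6},
    {"x":-0.045,"y":0.027,"z":0,"twist":-12},
    {"x":-0.07,"y":0.042,"z":0,"twist":-18},
    {"x":-0.09,"y":0.053,"z":0,"twist":-24},
    {"x":-0.096,"y":0.057,"z":0,"twist":-30.6},
    {"x":-0.096,"y":0.057,"z":0,"twist":-30.6},
    {"x":-0.096,"y":0.057,"z":0,"twist":-30.6},
    {"x":-0.096,"y":0.057,"z":0,"twist":-30.6},
  ],
  jaw=1,
)

```text
time: 15.8
tool_pos: [577.1, -158.8, 250.2]
tcp_rot: [-3.141, -0.001, 1.569]
contact_force: [-0.2, -0.6, -0.1]
grip_width: 32.3
finger_force: 0.0
```

```bash
python3 - <<'E'
from h import *
c=cap('wrist','wrist5'); o=bot.get_obs();print(o['tool_pos'],o['tcp_rot'],o['grip_width'])
cv2.imwrite('pics/cropC.png',cv2.resize(c['pixels'][0:250,190:510,::-1],None,fx=2.4,fy=2.4,interpolation=cv2.INTER_CUBIC))
E
```

```text
[ 577.1654362  -158.78021107  250.44317968] [-3.14114519e+00 -3.60328655e-04  1.57007799e+00] 28.704965323276898
```

View pics/cropC.png

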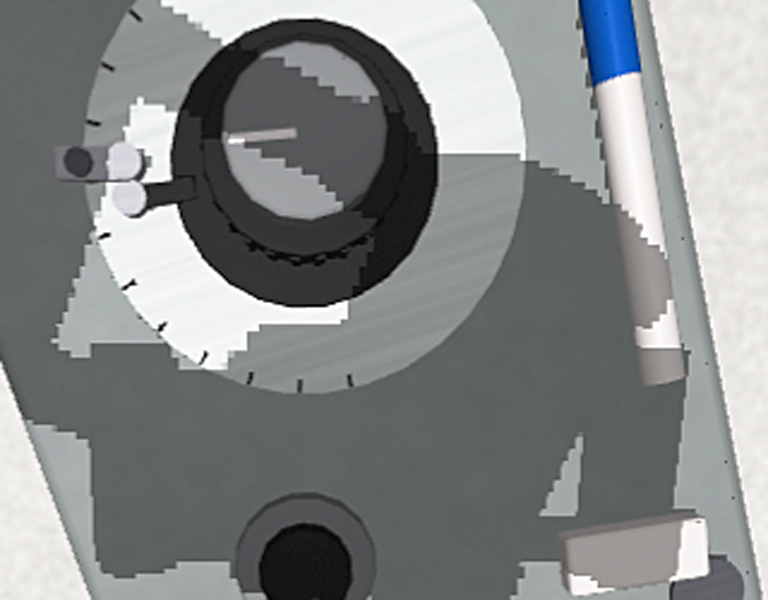

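```bash
python3 - <<'E'
from h import *
c=load('wrist5'); s=load('side0')
p=c['pixels'][190:250,250:380].astype(int); m=(p.max(2)<45).astype(np.uint8)
n,l,st,ce=cv2.connectedComponentsWithStats(m); i=1+np.argmax(st[1:,4]); x,y,w,h,a=st[i]; print(x+250,y+190,w,h,a)
u,v=x+250+(w-1)/2, y+190+w*.5*.98
print(u,v,c['eye'])
for z in (80,85,90,95): print(z,onz(c,u,v,z)[:2],onz(s,260+355/4-.4,200+388/4-.4,z)[:2])
o=bot.get_obs();R=Rotation.from_euler('xyz',o['tcp_rot']).as_matrix()
print(R.T@(np.array([577.4,-167,125])-o['tool_pos']))
E
```

```text
298 218 39 32 1039
317.0 237.11 [577.10161001 -88.9082468  381.26755411]
80 [ 577.34398228 -168.09717323] [ 579.20124902 -161.19564306]
85 [ 577.33995974 -166.78291078] [ 578.41770914 -164.76726228]
90 [ 577.3359372  -165.46864834] [ 577.63416926 -168.3388815 ]
95 [ 577.33191466 -164.1543859 ] [ 576.85062938 -171.91050072]
[ -8.26481855   0.29659841 125.44008961]
```

Request:
play_rows(
  commands=[
    {"x":-0.004,"y":0,"z":0.02,"twist":0},
    {"x":-0.008,"y":0,"z":0.045,"twist":0},
    {"x":-0.008,"y":0,"z":0.07,"twist":0},
    {"x":-0.008,"y":0,"z":0.095,"twist":0},
    {"x":-0.008,"y":0,"z":0.11,"twist":0},
    {"x":-0.008,"y":0,"z":0.12,"twist":0},
    {"x":-0.008,"y":0,"z":0.124,"twist":0},
    {"x":-0.008,"y":0,"z":0.124,"twist":0},
  ],
  jaw=1,
)

```text
time: 16.65
tool_pos: [577.3, -167.4, 126.7]
tcp_rot: [-3.142, -0.0, 1.571]
contact_force: [-0.2, 0.1, 0.5]
grip_width: 0.6
finger_force: 0.0
```

```bash
python3 av.py
```

```text
16.95 mz [-0.025 -0.005 -0.029  0.003 -0.029 -0.028] -0.019 F [-0.13  0.22 -0.36] yaw 89.99 [ 577.54 -167.77  127.49]
```

Request:
play_rows(
  commands=[
    {"x":0,"y":0,"z":0.002,"twist":0},
    {"x":0,"y":0,"z":0.004,"twist":0},
    {"x":0,"y":0,"z":0.006,"twist":0},
    {"x":0,"y":0,"z":0.008,"twist":0},
    {"x":0,"y":0,"z":0.01,"twist":0},
    {"x":0,"y":0,"z":0.011,"twist":0},
    {"x":0,"y":0,"z":0.012,"twist":0},
    {"x":0,"y":0,"z":0.012,"twist":0},
  ],
)

```text
time: 17.75
tool_pos: [577.2, -167.6, 114.8]
tcp_rot: [3.142, 0.0, 1.571]
contact_force: [-1.7, -0.4, 2.5]
grip_width: 0.2
finger_force: 1.4
```

```bash
python3 av.py
```

```text
18.05 mz [-0.032  0.039 -0.057  0.005 -0.022  0.027] -0.007 F [-1.16  0.13  3.  ] yaw 90.0 [ 577.19 -167.65  114.84]
```

Request:
play_rows(
  commands=[
    {"x":0,"y":0,"z":0.0005,"twist":0},
    {"x":0,"y":0,"z":0.001,"twist":0},
    {"x":0,"y":0,"z":0.0015,"twist":0},
    {"x":0,"y":0,"z":0.002,"twist":0},
    {"x":0,"y":0,"z":0.002,"twist":0},
    {"x":0,"y":0,"z":0.002,"twist":0},
    {"x":0,"y":0,"z":0.002,"twist":0},
    {"x":0,"y":0,"z":0.002,"twist":0},
  ],
)

```text
time: 18.85
tool_pos: [577.2, -167.6, 112.8]
tcp_rot: [3.142, 0.0, 1.571]
contact_force: [-2.0, 0.4, 3.0]
grip_width: 0.3
finger_force: 2.0
```

```bash
python3 av.py
```

```text
19.15 mz [ 0.017 -0.019  0.021 -0.008  0.026  0.014] 0.008 F [-1.78  0.47  4.  ] yaw 90.0 [ 577.24 -167.63  112.76]
```

Request:
play_rows(
  commands=[
    {"x":0,"y":0,"z":0.0005,"twist":0},
    {"x":0,"y":0,"z":0.001,"twist":0},
    {"x":0,"y":0,"z":0.0015,"twist":0},
    {"x":0,"y":0,"z":0.002,"twist":0},
    {"x":0,"y":0,"z":0.002,"twist":0},
    {"x":0,"y":0,"z":0.002,"twist":0},
    {"x":0,"y":0,"z":0.002,"twist":0},
    {"x":0,"y":0,"z":0.002,"twist":0},
  ],
)

```text
time: 19.95
tool_pos: [577.2, -167.6, 111.2]
tcp_rot: [3.141, 0.0, 1.571]
contact_force: [-2.7, 1.5, 8.1]
grip_width: 0.4
finger_force: 3.8
```

```bash
python3 av.py
```

```text
20.25 mz [ 0.043  0.03   0.023 -0.005 -0.009  0.037] 0.02 F [-3.37  1.1   7.42] yaw 90.0 [ 577.23 -167.63  111.21]
```

Request:
play_rows(
  commands=[
    {"x":0,"y":0,"z":0.0005,"twist":0},
    {"x":0,"y":0,"z":0.001,"twist":0},
    {"x":0,"y":0,"z":0.001,"twist":0},
    {"x":0,"y":0,"z":0.001,"twist":0},
    {"x":0,"y":0,"z":0.001,"twist":0},
    {"x":0,"y":0,"z":0.001,"twist":0},
    {"x":0,"y":0,"z":0.001,"twist":0},
    {"x":0,"y":0,"z":0.001,"twist":0},
  ],
)

```text
time: 21.05
tool_pos: [577.3, -167.6, 111.1]
tcp_rot: [3.141, 0.0, 1.571]
contact_force: [-6.3, 2.2, 13.0]
grip_width: 0.5
finger_force: 6.7
```

```bash
python3 av.py
```

```text
21.35 mz [ 0.013 -0.012 -0.005 -0.01  -0.018  0.011] -0.003 F [-5.47  1.36 13.67] yaw 90.01 [ 577.27 -167.65  111.12]
```

Hard bottom reached at 111.1 mm, with a spring ramp before it. Back up and check.

Request:
play_rows(
  commands=[
    {"x":0,"y":0,"z":-0.004,"twist":0},
    {"x":0,"y":0,"z":-0.01,"twist":0},
    {"x":0,"y":0,"z":-0.03,"twist":0},
    {"x":0,"y":0,"z":-0.06,"twist":0},
    {"x":0,"y":0,"z":-0.09,"twist":0},
    {"x":0,"y":0,"z":-0.12,"twist":0},
    {"x":0,"y":0,"z":-0.14,"twist":0},
    {"x":0,"y":0,"z":-0.14,"twist":0},
  ],
)

```text
time: 22.15
tool_pos: [578.7, -168.2, 252.8]
tcp_rot: [3.135, 0.003, 1.571]
contact_force: [0.5, 0.0, 0.7]
grip_width: 0.3
finger_force: 0.0
```

```bash
python3 - <<'E'
from h import *
a=load('wrist5'); c=cap('wrist','wrist6'); o=bot.get_obs();print(o['tool_pos'],o['contact_force'],o['time'])
cv2.imwrite('pics/cropD.png',cv2.resize(c['pixels'][0:250,190:510,::-1],None,fx=2.4,fy=2.4,interpolation=cv2.INTER_CUBIC))
E
```

```text
[ 577.8813404  -167.82378005  250.6338738 ] [-0.03039671  1.06802371 -0.44216179] 22.2
```

View pics/cropD.png

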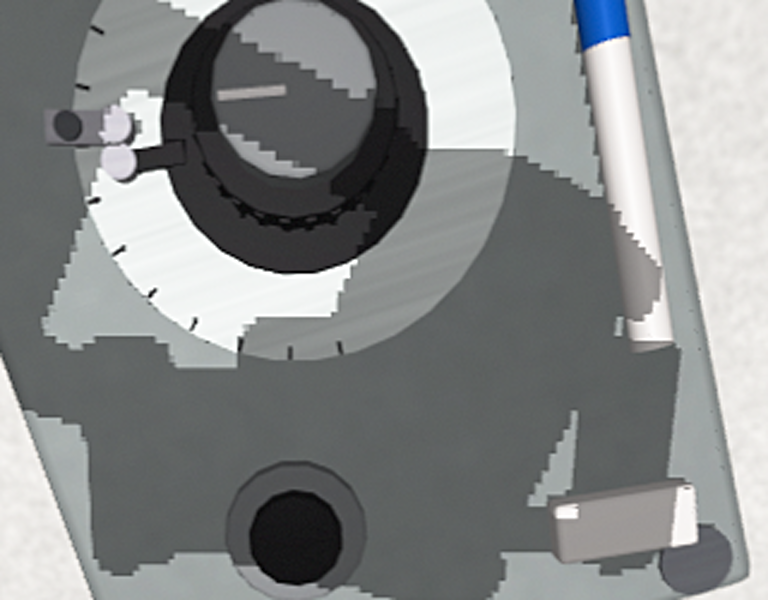

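The ring pin (crop 119,163) touches the stop pin (118,125). The speed mark still points the same way, the button is up, and the marker and eraser haven't moved.

```bash
python3 -c "
from plant import bot
print(bot.close_job())"
```

```text
the job is handed in; nothing more can be done
None
```

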